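# Set and lock the spring pusher of a can tray

## Task

Slide the white spring pusher of the can tray back until its pointer lines up with the red mark on the rail and, holding it there, squeeze the orange cam slide fully home towards the grey thumb block. Do not start closing the cam until the pusher is at the mark, and leave the cans, the jigger and the coaster alone. Finish still holding the pusher at the mark, with the fingers pinching the orange tab against the grey block; do not let go.

Things in the scene. Friction and masses are not known exactly. Their poses are not given: they have to be found in the camera images.
- tray: Fixed pusher tray for cans, 360 long (its x) x 100 wide (its y), lying on the worktop; origin at the centre of its underside, z up. Floor 6 thick, aluminium side rails 8 wide and 16 high, clear front lip 24 high at the -x end, black spring drum 35 high at the +x end. The white pusher slides along the tray's x.
- pusher (a joint): How far the white pusher has been slid back along the tray's +x, m: 0 = home (its centre 100 mm to the -x side of the tray's centre), 0.17 = end of travel. A return spring pulls it home with 3 N at 0, rising to 4.7 N at 0.17; friction 0.6 N; it runs home whenever it is not held, and the closed cam alone does not keep it. At rest at 0 at the start.
- saddle (a point): Middle of the pusher's saddle, 50 above the worktop; moves with the pusher, axes as the tray's. The saddle is the gap between two upright white plates (8 thick, 112 wide along y): inner faces 26 to its -x (front plate, top 84 above the worktop) and +x (rear plate, top 74); deck top at 18.5. In it stand grey block and orange tab, each 26 long in x, tops at 72; all else is free for fingers.
- thumb_block: Grey ribbed block on the pusher, the other half of the pinch (a firm pad, gives 1.5 mm inwards at 15 N): 26 (x) x 14 (y), top 72 above the worktop; its outer face is 18 to the -y side of saddle. Its origin lies straight below saddle at worktop height. Fingers lowered between the plates, astride block and tab, push the pusher back by the rear plate.
- cam_slide (a joint): How far the orange cam slide is closed, m: 0 = open, 0.014 = fully home (stop). It moves along the tray's -y towards the thumb block when the two are squeezed together (50 mm across outer faces when open, 36 closed); friction 5 N, no spring, stays where left. Starts open, at most 2 mm in.
- cam_tab (a point): Middle of the outer (+y) face of the orange ribbed cam tab, 26 wide along x, 10 thick, from 26 to 72 above the worktop; the point is 50 above the worktop and, in y, 32 from saddle when open, 18 when closed. Moves with pusher and cam.
- pointer (a point): Outer end of the black pointer on the pusher's deck, 18 above the worktop, 48 mm to the +y side of the pusher's centre; at the same x as saddle.
- mark_line (a point): Centre of the red mark clipped on the outside of the tray's +y rail (6 wide, 22 high, with a red line 4 wide across the rail's top), axes as the tray's. The pusher is at the mark when pointer and mark have the same x in the tray's axes. It lies 70 to 150 mm from the pointer's home.
- can_a: Slim drink can standing on the worktop, 53 across, 135 high, origin at the centre of its underside; bystander.
- can_b: The same kind of can; bystander.
- jigger: Brass double jigger, 47 across, 101 high, standing; origin at the centre of its underside; bystander.
- coaster: Dark round coaster, 99 across, 8 thick, lying on the worktop; origin at the centre of its underside; bystander.

How it is judged:
On the way, in this order (a step that is already met when the one before it is completed fails the run):
1. the pusher is held with its pointer within 6 mm of the mark, the cam still open (x of pointer in the frame of mark_line between -0.006 and 0.006 m and value of joint cam_slide below 0.004 m), for 0.2 s.
2. the cam is fully home while the pusher is held at the mark (x of pointer in the frame of mark_line between -0.006 and 0.006 m and value of joint cam_slide above 0.012 m), for 0.2 s.
At the end, for the whole second after the job is handed in: The pointer is within 6 mm of the mark along the rail and still, the cam is at least 12 of its 14 mm closed, and the fingers press on both the orange cam slide and the grey thumb block (over 2 N each): the program finishes while holding (all of step 2 and contact force between the fingers and thumb_block above 2 N and contact force between the fingers and cam_slide above 2 N and velocity of joint pusher between -0.01 and 0.01 m/s); the arm keeps its last pose, push and grip.
It fails at once if the cam is pushed more than 5 mm in while the pointer is over 10 mm from the mark (value of joint cam_slide above 0.005 m and not (x of pointer in the frame of mark_line between -0.01 and 0.01 m)).
It fails at once if a can, the jigger or the coaster is moved by more than 30 mm (distance of any of can_a, can_b, jigger, coaster from where it was at the start of the episode above 0.03 m).
It also fails if it takes over 35 s, if anything falls off the work surface, if the arm or the gripper's body presses on something with over 40 N, if the wrist force passes 120 N, or if a joint passes its speed limit or range.

## Robot

A 6-joint arm with a two-finger parallel gripper is mounted at the origin on a cart in front of the work surface, level with it; the furniture and walls round the work are solid. World frame = base frame: x ahead of the robot, y to its left, z up, the work surface at z = 0. Lengths are in m, angles in rad, forces in N, time in s.
With the tool pointing down it reaches from about 0.35 to 0.925 m from the base axis. Payload 6.4 kg.
Tool frame: the origin (TCP) lies on the centre line of the jaws, within the pads' length; the fingertips stand 22 mm ahead of it and the grasp point (between the pads) lies 3 mm ahead of it (bot.tip_reach is the distance from the TCP to the fingertips, in m); z points along the fingers, y is the line along which they close (so a half turn about z gives the same grasp; the last joint's range is limited). The gripper opens to 85 mm and grips with 20 to 120 N. Pads are 22 mm wide; open, the fingers measure 114 mm over their backs; the gripper's body (76 mm by 85 mm) begins 54 mm behind the grasp point. The pads swing forward as they close: fully open they stand 13 mm farther back than shut.
Start: joints at [-1.433, 0.245, 1.558, -0, 1.339, -0.174], TCP at [0.199, -0.619, 0.253] pointing down, gripper open.
Joint ranges: [-3.13, 3.13], [-1.02, 2.26], [0.13, 2.54], [-0.95, 4.09], [0.21, 2.88], [-2.74, 2.74]. Speed limits (rad/s): [2.57, 2.57, 3.14, 3.14, 3.14, 3.14].

## Interface

Orientations are given as a unit quaternion [x, y, z, w].
In Python, from bench import bot, optics, job gives the robot as it stands.
- The arm moves only by the shell command python3 -m inch 'ROWS' [FORCE]. ROWS is JSON, a list of rows, each a list of 3 entries, a list of its own where there are three numbers: the opening, from -1 (shut) to 1 (fully open), then the shift along the world's x, y, z in cm, then the turn about the world's z in degrees. A call has 1 to 10 rows; each row is the pose to reach, as a shift and turn from the pose commanded when the call began; what a row does not reach only later rows make up. A row lasts 1/10 s, in which the tool goes at most 50 mm and 8.59 degrees, less where a joint would pass 70% of its speed; a pose out of reach is approached as far as the arm can. A call with a gripper value outside its range is refused whole. The fingers move at their own pace and stop on an object; FORCE is the grip in N (left out, the last holds). Time passes only in rows, so rows that repeat a pose let the fingers close. It gives the time, the measured TCP pose, the force, the opening and the grip force at its end, in the units of the state.
- bot.observe(): the state, without advancing time (a new reading comes with each control period).
- optics.read_camera(name): name is "scene" or "side" or "wrist"; returns a dict with "color" (480x640x3 uint8, blue, green, red), "intrinsics" (3x3 intrinsics, pixels), "distortion" ([k1, k2, p1, p2, k3] as OpenCV has them; the pictures are not rectified), "eye" and "rotation" of the camera in the world. Camera axes: x right, y down, z forward; pixel columns grow to the right and rows downward; lengths in m; the calibration is good to about 2 mm. A picture is of the moment at which its call begins. There is no depth.
- job.job_done(): hands the job in; it is judged then, once.
The state is a dict: "t": time; "qpos": joint angles; "qvel": joint speeds; "joint_efforts": joint torques, N m; "tool_pos": TCP position; "ee_rot": TCP orientation; "ft_force": force on the tool from outside, world axes, zero at the start; "ft_torque": the same for the moment, N m; "grip_width": finger opening in m; "finger_force": force on a finger pad.
Only numpy, scipy, OpenCV 4.12 (cv2) and the standard library are available. Lean on these libraries where they do the work, as an engineer would, in place of code of your own. Each camera call takes 0.05 s, during which the arm holds its last target. There are 200 camera calls.

## Working session

There is one attempt and no reset: what is moved stays moved. The work goes in short steps, Python scripts to look and compute and a shell command to move; the robot and the scene stay as the last step left them, time stands still between calls to the robot, and variables do not carry over. Pictures are saved under pics/ and viewed, at most 10 in all, crops included, and the job is handed in when it is done.

```bash
mkdir -p pics
python3 - <<'E'
from bench import bot,optics
import cv2,pickle
d={}
for n in ["scene","side","wrist"]:
    c=optics.read_camera(n); d[n]=c; cv2.imwrite(f"pics/{n}0.png",c["color"]); print(n,c["eye"],c["intrinsics"][0][0])
pickle.dump(d,open("cams.pkl","wb"))
s=bot.observe(); print(s["t"],s["tool_pos"],s["ee_rot"],s["grip_width"],bot.tip_reach)
E
```

```text
scene [-0.67051644  0.64915522  1.05736287] 613.65086677926
side [0.30942371 1.2564609  0.80457162] 581.2582304085811
wrist [ 0.2667295  -0.59708674  0.37300073] 425.317324726635
0.15 [ 0.19935597 -0.61825503  0.25243493] [ 9.87869392e-01  1.55285187e-01  2.96649171e-06 -7.57676078e-04] 0.08566288814189696 0.022
```

View pics/scene0.png

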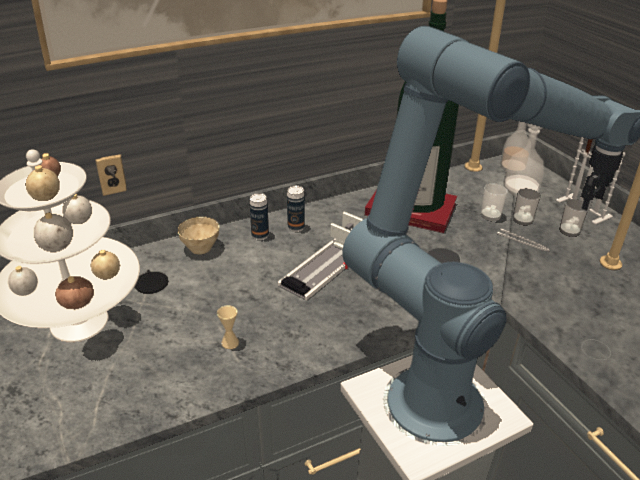

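View pics/side0.png

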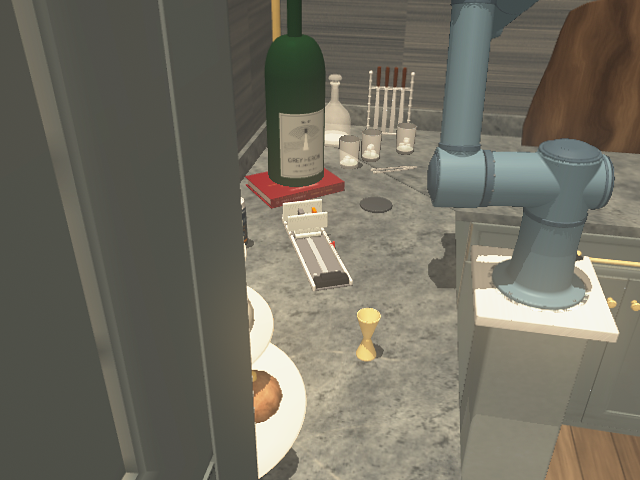

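Side view: the drum is at about (332,282), the pusher plates at about (303,215), and the red mark near (334,244). The bottle stands behind the front lip. I'll zoom in.

Run:
```python
import cv2,pickle,numpy as np
d=pickle.load(open("cams.pkl","rb"))
a=cv2.resize(d["side"]["color"][192:296,270:366],None,fx=5.7,fy=5.7,interpolation=cv2.INTER_CUBIC)
cv2.imwrite("pics/s1.png",a)
```

```text
(no output)
```

View pics/s1.png

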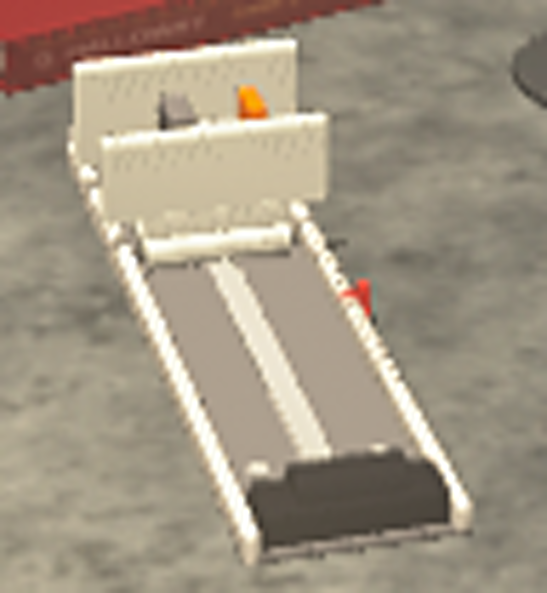

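Crop: the rear plate's top corners are at (103,138) and (328,113), the front plate's at (75,65) and (297,40), the rail ends at (250,560) and (462,525), and the mark at about (358,297). Next I fit the tray pose.

```bash
cat > h.py <<'E'
import cv2,pickle,numpy as np
from scipy.optimize import least_squares
def proj(c,P):
    R=np.array(c["rotation"]);R=R if R.shape==(3,3) else None
    pc=(np.asarray(P,float)-np.array(c["eye"]))@R
    return cv2.projectPoints(pc.reshape(-1,1,3),np.zeros(3),np.zeros(3),np.array(c["intrinsics"],float),np.array(c["distortion"],float))[0].reshape(-1,2)
def tw(p,P):
    c,s=np.cos(p[2]),np.sin(p[2]);P=np.asarray(P,float)
    return np.c_[p[0]+c*P[:,0]-s*P[:,1],p[1]+s*P[:,0]+c*P[:,1],P[:,2]]
def plane(c,uv,z):
    u=cv2.undistortPoints(np.array(uv,float).reshape(-1,1,2),np.array(c["intrinsics"],float),np.array(c["distortion"],float)).reshape(-1,2)
    r=np.c_[u,np.ones(len(u))]@np.array(c["rotation"]).T;e=np.array(c["eye"])
    return e+r*((z-e[2])/r[:,2])[:,None]
E
python3 - <<'E'
from h import *
d=pickle.load(open("cams.pkl","rb"));c=d["side"]
cr=np.array([[103,138],[328,113],[75,65],[297,40],[250,560],[462,525],[462,499],[250,533]])
uv=(cr+.5)/5.7-.5+[270,192]
P=[[-.072,-.056,.074],[-.072,.056,.074],[-.132,-.056,.084],[-.132,.056,.084],[.18,-.046,0],[.18,.046,0],[.18,.046,.016],[.18,-.046,.016]]
r=least_squares(lambda p:(proj(c,tw(p,P))-uv).ravel(),[.6,.2,1.5],loss="soft_l1")
p=r.x;print(p,np.degrees(p[2]));print(np.round(r.fun.reshape(-1,2),1))
im=c["color"].astype(int);m=((im[:,:,2]>150)&(im[:,:,1]<90)&(im[:,:,0]<90));m[:235]=0;m[265:]=0;m[:,:320]=0;m[:,350:]=0
ys,xs=np.nonzero(m);print(xs,ys);u=[[xs.mean(),ys.mean()]]
w=plane(c,u,.014);k=tw([0,0,-p[2]],w-[p[0],p[1],0]);print("mark tray",k)
print("saddle",tw(p,[[-.1,0,.05]]))
print("others",plane(c,[[376,205],[367,355]],0), plane(d["scene"],[[260,236],[296,228],[230,345]],0))
E
```

```text
Traceback (most recent call last):
  File "h.py", line 5, in proj
    pc=(np.asarray(P,float)-np.array(c["eye"]))@R
       ~~~~~~~~~~~~~~~~~~~~~~~~~~~~~~~~~~~~~~~~^~
ValueError: matmul: Input operand 1 does not have enough dimensions (has 0, gufunc core with signature (n?,k),(k,m?)->(n?,m?) requires 1)
```

Rotation is a quaternion, evidently.

```bash
python3 - <<'E'
s=open("h.py").read()
s=s.replace('R=np.array(c["rotation"]);R=R if R.shape==(3,3) else None','R=rot(c)').replace('np.array(c["rotation"]).T','rot(c).T')
s=s.replace('def proj','from scipy.spatial.transform import Rotation\ndef rot(c): return Rotation.from_quat(c["rotation"]).as_matrix()\ndef proj',1)
open("h.py","w").write(s)
E
python3 - <<'E'
from h import *
d=pickle.load(open("cams.pkl","rb"));c=d["side"];print(c["rotation"])
cr=np.array([[103,138],[328,113],[75,65],[297,40],[250,560],[462,525],[462,499],[250,533]])
uv=(cr+.5)/5.7-.5+[270,192]
P=[[-.072,-.056,.074],[-.072,.056,.074],[-.132,-.056,.084],[-.132,.056,.084],[.18,-.046,0],[.18,.046,0],[.18,.046,.016],[.18,-.046,.016]]
g=plane(c,[[318,255],[332,282]],.01);v=g[1]-g[0]
r=least_squares(lambda p:(proj(c,tw(p,P))-uv).ravel(),[g[0,0],g[0,1],np.arctan2(v[1],v[0])],loss="soft_l1")
p=r.x;print(p,np.degrees(p[2]));print(np.round(r.fun.reshape(-1,2),1))
im=c["color"].astype(int);m=((im[:,:,2]>150)&(im[:,:,1]<90)&(im[:,:,0]<90));m[:235]=0;m[265:]=0;m[:,:320]=0;m[:,350:]=0
ys,xs=np.nonzero(m);print(xs,ys);u=[[xs.mean(),ys.mean()]]
w=plane(c,u,.014);k=tw([0,0,-p[2]],w-[p[0],p[1],0]);print("mark tray",k)
print("saddle",tw(p,[[-.1,0,.05]]))
print("others",plane(c,[[376,205],[367,355]],0), plane(d["scene"],[[260,236],[296,228],[230,345]],0))
E
```

```text
[-0.08462371  0.86487838 -0.49312687  0.04062161]
[ 0.56232108 -0.03750451  2.01650783] 115.53738814797066
[[-0.6 -0.7]
 [ 0.3 -0.8]
 [-0.3 -1.1]
 [ 0.1 -0.8]
 [ 0.2  0.6]
 [-0.1  1.5]
 [ 0.1  0.6]
 [ 0.2 -0.2]]
[332 333 334 331 332 333 334 333 334 334 334] [242 242 242 243 243 243 243 244 244 245 246]
mark tray [[0.00227205 0.05237739 0.014     ]]
saddle [[ 0.60543108 -0.12773492  0.05      ]]
others [[ 0.42803576 -0.33445611  0.        ]
 [ 0.37465671  0.3449954   0.        ]] [[ 0.76776626  0.09491532  0.        ]
 [ 0.75964115 -0.02211667  0.        ]
 [ 0.36880275  0.34074506  0.        ]]
```

Run:
```python
from h import *
d=pickle.load(open("cams.pkl","rb"))
print("bottle foot side",plane(d["side"],[[270,182],[297,186],[325,178]],.03))
print("book corners",plane(d["side"],[[247,182],[270,203],[344,186]],0.0))
print("scene bottle",plane(d["scene"],[[402,205],[445,210],[366,218],[448,229]],.03))
p=[.5623,-.0375,2.0165];S=tw(p,[[-.1,0,.05],[.002,0,.05]]);print(S)
```

```text
bottle foot side [[ 0.76871477 -0.36367675  0.03      ]
 [ 0.67902719 -0.35315445  0.03      ]
 [ 0.60448474 -0.43113695  0.03      ]]
book corners [[ 0.85979719 -0.41015882  0.        ]
 [ 0.74703099 -0.27907011  0.        ]
 [ 0.54432112 -0.44814735  0.        ]]
scene bottle [[ 0.69167535 -0.36588239  0.03      ]
 [ 0.60701336 -0.47429855  0.03      ]
 [ 0.67541939 -0.22178198  0.03      ]
 [ 0.51437481 -0.41657181  0.03      ]]
[[ 0.60540929 -0.12773075  0.05      ]
 [ 0.56143781 -0.03569538  0.05      ]]
```

```bash
python3 -m inch '[[1,[20,24,0],50],[1,[20,24,0],50],[1,[20,24,0],50],[1,[20,24,0],50],[1,[20,24,0],50],[1,[20,24,0],50],[1,[40.6,49,0],97.6],[1,[40.6,49,0],97.6],[1,[40.6,49,0],97.6],[1,[40.6,49,0],97.6]]' 25
python3 -m inch '[[1,[20,24,0],50],[1,[20,24,0],50],[1,[20,24,0],47],[1,[20,24,0],47]]' >/dev/null 2>&1 & sleep 0; kill %1 2>/dev/null; wait
python3 - <<'E'
from bench import bot
s=bot.observe();print(s["t"],s["tool_pos"],s["ee_rot"],s["qpos"])
E
```

```text
t: 1.15
tool_pos: [0.5196, -0.232, 0.2532]
ee_rot: [0.625, 0.78, -0.0, -0.0]
ft_force: [-0.0, -0.4, 0.3]
grip_width: 0.0852
finger_force: 0.0
1.15 [ 0.51955995 -0.23197147  0.25319722] [ 6.25255662e-01  7.80419987e-01 -3.00495253e-05 -4.06621572e-06] [-6.19103729e-01  5.69990003e-02  1.76820630e+00 -6.15257779e-05
  1.31639886e+00 -8.38966401e-01]
```

```bash
python3 -m inch '[[1,[4,5,0],8],[1,[8,9.5,0],12.9],[1,[8,9.5,0],12.9],[1,[8,9.5,0],12.9],[1,[8,9.5,0],12.9]]'
python3 - <<'E'
from h import *
from bench import bot,optics
s=bot.observe();print(s["t"],s["tool_pos"],s["ee_rot"],s["qpos"])
c=optics.read_camera("wrist");pickle.dump(c,open("w1.pkl","wb"));cv2.imwrite("pics/w1.png",c["color"])
E
```

```text
t: 1.65
tool_pos: [0.5985, -0.1386, 0.2528]
ee_rot: [0.536, 0.844, -0.0, -0.0]
ft_force: [-0.2, 0.1, -1.0]
grip_width: 0.0854
finger_force: 0.0
1.65 [ 0.5984804  -0.13863198  0.25278546] [ 5.35883106e-01  8.44292027e-01 -2.81597598e-04 -4.37266038e-04] [-4.11795043e-01  1.64111079e-01  1.65259083e+00 -4.35617322e-04
  1.32584124e+00 -8.51378609e-01]
```

View pics/w1.png

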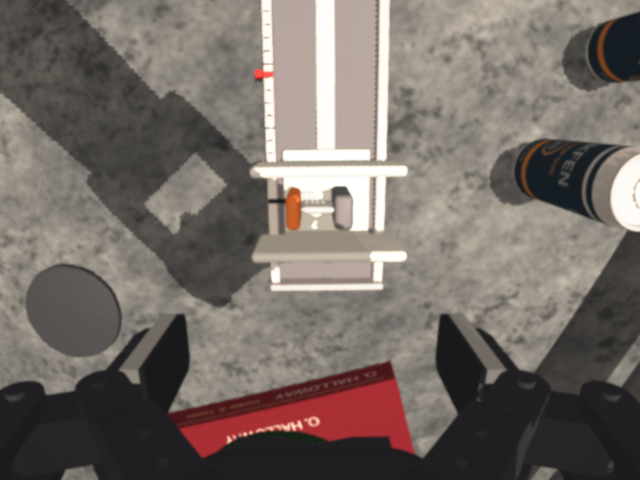

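The wrist view shows everything: pointer tip at (268,201), mark at (263,74), front plate's lower corners at (253,262) and (406,261), lip corners at (271,290) and (383,289). Refining the fit.

Run:
```python
from h import *
c=pickle.load(open("w1.pkl","rb"))
uv=np.array([[268,201],[253,262],[406,261],[271,290],[383,289],[263,20],[389,20]],float)
def P(q):return [[-.1+q[3],.048,.018],[-.134+q[3],.056,.084],[-.134+q[3],-.056,.084],[-.18,.05,.024],[-.18,-.05,.024],[q[4],.05,.016],[q[5],-.05,.016]]
r=least_squares(lambda q:np.r_[(proj(c,tw(q,P(q)))-uv).ravel(),q[3]*1000],[.562,-.0375,2.0165,0,.05,.05],loss="soft_l1",x_scale=[.01,.01,.01,.01,.01,.01])
p=r.x[:3];print(r.x);print(np.round(r.fun[:-1].reshape(-1,2),1))
im=c["color"].astype(int);m=((im[:,:,2]>130)&(im[:,:,1]<80)&(im[:,:,0]<80));m[100:]=0;m[:50]=0;m[:,:240]=0;m[:,290:]=0
ys,xs=np.nonzero(m);print(xs.min(),xs.max(),ys.min(),ys.max(),xs.mean(),ys.mean())
for z,u in((.019,[264,ys.mean()]),(.022,[270,ys.mean()]),(.016,[270,ys.mean()])):
  w=plane(c,[u],z);print("mark tray",tw([0,0,-p[2]],w-[p[0],p[1],0]))
print("saddle",tw(p,[[-.1,0,.05]]),"ptr",tw([0,0,-p[2]],plane(c,[[268,201]],.018)-[p[0],p[1],0]))
v=c["color"].copy()
T=[[x,y,z] for x,y,z in [(-.126,.056,.084),(-.126,-.056,.084),(-.074,.056,.074),(-.074,-.056,.074),(-.066,.056,.074),(-.066,-.056,.074),(-.113,-.018,.072),(-.113,-.004,.072),(-.113,.032,.072),(-.113,.022,.072),(-.087,.032,.072)]]
print(proj(c,tw(p,T)).round(0).tolist())
```

```text
[ 5.62067148e-01 -3.64077629e-02  2.02101908e+00 -2.02718730e-04
  4.21470014e-02  4.14272087e-02]
[[ 1.7 -1.4]
 [-1.6  0.6]
 [ 1.   0.1]
 [-0.8  0.2]
 [ 0.2  0.1]
 [-1.3  0. ]
 [ 0.6  0. ]]
255 263 71 78 258.825 75.525
mark tray [[-0.00029525  0.04911167  0.019     ]]
mark tray [[-0.00070489  0.04407007  0.022     ]]
mark tray [[-7.09983197e-05  4.46391157e-02  1.60000000e-02]]
saddle [[ 0.60558376 -0.12644278  0.05      ]] ptr [[-0.10136384  0.0494715   0.018     ]]
[[251.0, 252.0], [408.0, 250.0], [249.0, 177.0], [408.0, 175.0], [249.0, 165.0], [409.0, 164.0], [353.0, 229.0], [334.0, 229.0], [285.0, 230.0], [299.0, 229.0], [284.0, 194.0]]
```

```bash
python3 -m inch '[[1,[0.5,1.1,-4],0.6],[1,[0.5,1.1,-8],0.6],[1,[0.5,1.1,-8],0.6],[1,[0.5,1.1,-8],0.6]]'
```

```text
t: 2.1
tool_pos: [0.603, -0.1289, 0.1734]
ee_rot: [0.533, 0.846, -0.0, -0.001]
ft_force: [-0.1, -0.5, 0.8]
grip_width: 0.0857
finger_force: 0.0
```

```bash
python3 -m inch '[[1,[0.1,0.15,-3],0.2],[1,[0.1,0.15,-6],0.2],[1,[0.1,0.15,-9],0.2],[1,[0.1,0.15,-11.5],0.2],[1,[0.1,0.15,-11.5],0.2],[1,[0.1,0.15,-11.5],0.2]]'
python3 - <<'E'
from h import *
from bench import bot,optics
c=optics.read_camera("wrist");cv2.imwrite("pics/w2.png",c["color"])
E
```

```text
t: 2.7
tool_pos: [0.6062, -0.1275, 0.0609]
ee_rot: [0.531, 0.848, 0.0, 0.002]
ft_force: [0.8, -0.7, 0.8]
grip_width: 0.0859
finger_force: 0.0
```

View pics/w2.png

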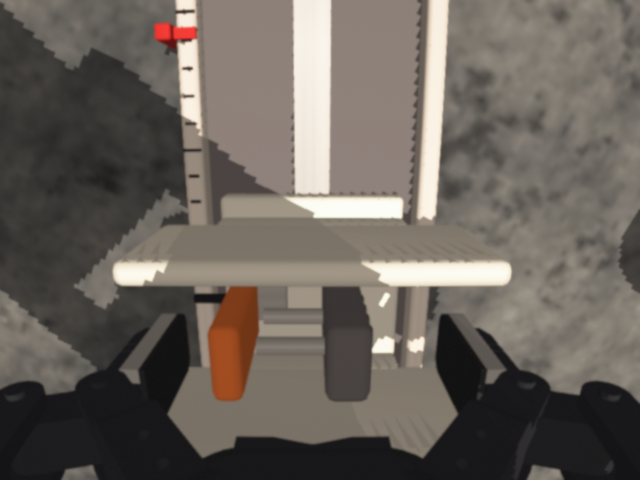

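Fingers are inside the saddle, astride the tab (212–258) and the block (325–370). Sliding back, a little short first.

```bash
python3 -m inch '[[1,[-0.7,0.8,0],0],[1,[-1.35,2.1,0],0],[1,[-1.9,3.3,0],0],[1,[-2.5,4.5,0],0],[1,[-3.1,5.7,0],0],[1,[-3.7,6.9,0],0],[1,[-4.3,8.2,0],0],[1,[-4.84,9.3,0],0],[1,[-4.84,9.3,0],0],[1,[-4.84,9.3,0],0]]'
python3 - <<'E'
from h import *
from bench import bot,optics
s=bot.observe();t=s["tool_pos"];print(t,tw([0,0,-2.021],[[t[0]-.60558,t[1]+.12644,0]]))
c=optics.read_camera("wrist");pickle.dump(c,open("w3.pkl","wb"));cv2.imwrite("pics/w3.png",c["color"])
E
```

```text
t: 3.75
tool_pos: [0.557, -0.0332, 0.0594]
ee_rot: [0.53, 0.848, 0.0, 0.001]
ft_force: [2.0, -3.0, 2.0]
grip_width: 0.0858
finger_force: 1.6
[ 0.55696363 -0.03315597  0.05940003] [[0.10514443 0.00317971 0.        ]]
```

View pics/w3.png

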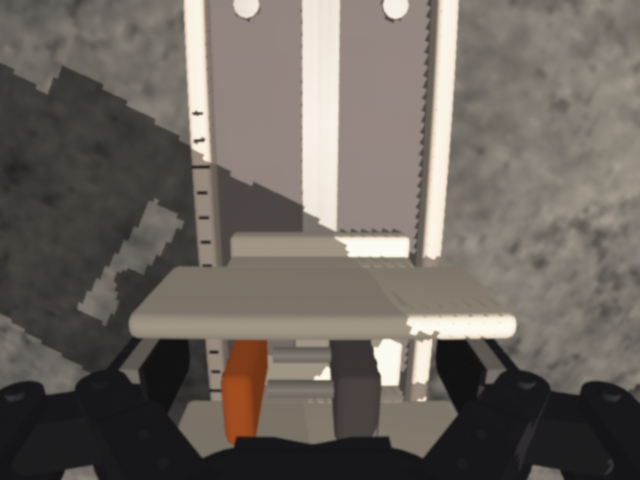

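Run:
```python
from h import *
from bench import bot,optics
p=[.562067,-.036408,2.02102]
c=pickle.load(open("w3.pkl","rb"))
w=plane(c,[[140,338],[505,338]],.074);print("inner top edge",tw([0,0,-p[2]],w-[p[0],p[1],0]))
c=optics.read_camera("side");pickle.dump(c,open("s3.pkl","wb"))
im=c["color"];v=cv2.resize(im[190:280,285:385],None,fx=6,fy=6,interpolation=cv2.INTER_CUBIC);cv2.imwrite("pics/s3.png",v)
for q in(.09,.10): print(q,((proj(c,tw(p,[[-.1+q,.048,.018],[-.07+q,.056,.074],[-.07+q,-.056,.074]]))-[285,190]+.5)*6-.5).round())
print(((proj(c,tw(p,[[0,.052,.014]]))-[285,190]+.5)*6-.5).round())
```

```text
inner top edge [[ 0.01694029  0.05211185  0.074     ]
 [ 0.01705757 -0.05185511  0.074     ]]
0.09 [[274. 304.]
 [314. 223.]
 [ 60. 254.]]
0.1 [[280. 315.]
 [321. 234.]
 [ 65. 265.]]
[[289. 321.]]
```

View pics/s3.png

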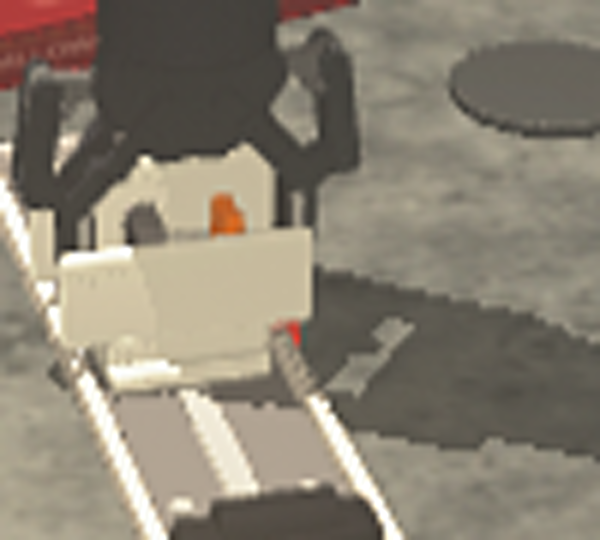

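Pusher is at about 91 mm by two agreeing measures; about 9.5 mm more reaches the mark, and I'll recentre at the same time.

```bash
python3 -m inch '[[1,[-0.1,0.5,0],0],[1,[-0.19,0.96,0],0],[1,[-0.19,0.96,0],0],[1,[-0.19,0.96,0],0],[1,[-0.19,0.96,0],0],[1,[-0.19,0.96,0],0]]'
python3 - <<'E'
from h import *
from bench import bot,optics
p=[.562067,-.036408,2.02102]
s=bot.observe();t=s["tool_pos"];print(t,tw([0,0,-2.021],[[t[0]-.60558,t[1]+.12644,0]]))
c=optics.read_camera("wrist");pickle.dump(c,open("w4.pkl","wb"));cv2.imwrite("pics/w4.png",c["color"])
E
```

```text
t: 4.45
tool_pos: [0.554, -0.0241, 0.058]
ee_rot: [0.53, 0.848, -0.0, -0.0]
ft_force: [-0.4, -3.8, 0.7]
grip_width: 0.0853
finger_force: 2.1
[ 0.55402714 -0.02408125  0.0579958 ] [[0.11459274 0.00187475 0.        ]]
```

View pics/w4.png

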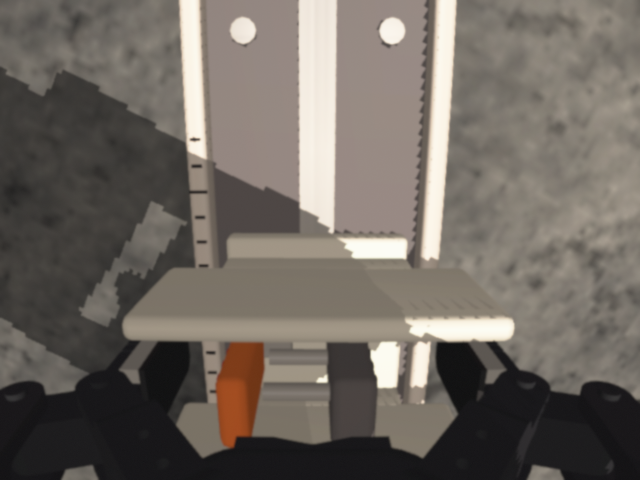

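```bash
python3 -m inch '[[1,[0.13,0.07,0],0],[0.3,[0.13,0.07,0],0],[0.1,[0.13,0.07,0],0],[0,[0.13,0.07,0],0],[-0.1,[0.13,0.07,0],0],[-0.2,[0.13,0.07,0],0],[-1,[0.13,0.07,0],0],[-1,[0.13,0.07,0],0],[-1,[0.13,0.07,0],0],[-1,[0.13,0.07,0],0]]' 25
python3 - <<'E'
from h import *
from bench import bot,optics
s=bot.observe();t=s["tool_pos"];print(s["grip_width"],t,tw([0,0,-2.021],[[t[0]-.60558,t[1]+.12644,0]]))
c=optics.read_camera("wrist");pickle.dump(c,open("w5.pkl","wb"));cv2.imwrite("pics/w5.png",c["color"])
E
```

```text
t: 5.5
tool_pos: [0.5551, -0.0239, 0.0592]
ee_rot: [0.53, 0.848, -0.001, -0.001]
ft_force: [-4.6, -7.1, 10.8]
grip_width: 0.0332
finger_force: 25.1
0.03315761968944594 [ 0.55514486 -0.02386961  0.05922906] [[0.11429692 0.00077631 0.        ]]
```

View pics/w5.png

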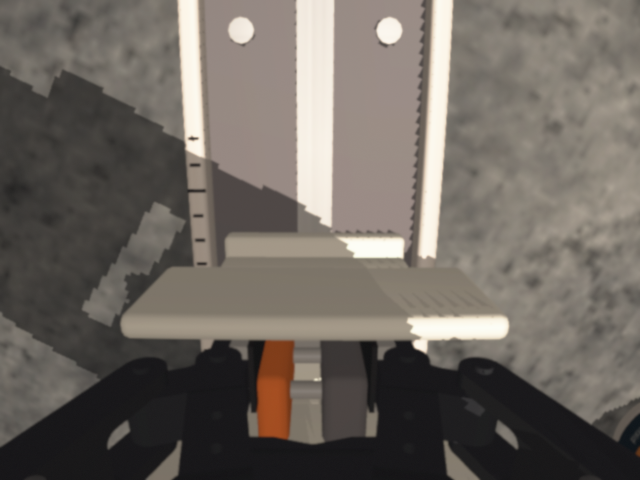

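Tab and block are pinched at 33 mm (36 less the pad's give), and the plate hasn't moved. I'll hold briefly, then hand in.

```bash
python3 -m inch '[[-1,[0,0,0],0],[-1,[0,0,0],0],[-1,[0,0,0],0],[-1,[0,0,0],0],[-1,[0,0,0],0]]' && python3 -c "
from bench import job;print(job.job_done())"
```

```text
t: 6.05
tool_pos: [0.5552, -0.0238, 0.0592]
ee_rot: [0.53, 0.848, -0.001, -0.001]
ft_force: [-5.0, -6.4, 10.6]
grip_width: 0.0331
finger_force: 25.1
the job is handed in; nothing more can be done
None
```

I slid the pusher back about 100 mm to the mark and squeezed the cam home, then handed the job in still pinching tab and block at 25 N; no verdict came back, the mark and closure are inferred from camera and grip-width readings, and nothing else was touched.

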